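Dip the cold-brew canister and hold the rod up for reading

TASK

Check how much cold brew is left in the steel canister. Flip the black cap of the dip port right back so that it stays open, take the dip rod from its rest and lower it gently down the port until its brass collar sits on the port's rim, let it sit there a moment, then draw it straight out again and hold it level, with its tip over the teal saucer to catch the drip and a hand's width or two above the worktop, for me to read. Finish still holding the rod there, steady, and leave the cap open and everything else where it stands.

Things in the scene. Friction and masses are not known exactly. Their poses are not given: they have to be found in the camera images.
- dip_rod: Dip rod, loose, 211 mm long, 0.06 to 0.12 kg. z axis: along the rod, from tip to handle; origin: centre of the collar's underside. Brass collar 36 mm across, z 0 to 6 mm. Steel rod with ring marks, 8 mm across, z -120 mm (round tip) to 0. It starts lying level in its rest, axis 75 mm above the worktop, and lifts out upwards; centre of mass about 40 mm from the collar towards the tip.
- rod_rest: Rest of the rod, fixed: wooden foot 130 x 60 x 14 mm, two steel V forks (36 mm wide, tops 84 mm above the worktop) at y = -42 and +40 mm. Origin: centre of the underside; y axis: along the lying rod towards its handle, roughly the robot's left. The rod's collar starts at y = 55 mm, so collar and handle overhang the rest freely.
- canister: Squat steel cold-brew canister with black lid, fixed (full, heavy), 146 mm across, lid top at 104 mm. Origin: centre of the underside; x axis: from the dip port across the lid to the draw-off spout at the back (spout top at z 138 mm, x 22 to 62 mm). The dip port stands on the lid at x = -28 mm, the front.
- port_mouth (a point): Centre of the dip port's rim, 132 mm above the worktop; z up along the tube, x and y as the canister's. Flared steel guide tube: rim 33 mm across outside, 27 inside, narrowing within 20 mm of depth to a 13 mm bore that runs to 82 mm below the rim, with free space below: with the collar on the rim the tip touches nothing.
- cap_tab (a point): Grip tab at the front edge of the port's black cap: an upright block 12 mm (canister's x) by 14 mm (canister's y) by 18 mm high. Point: in it, 12 mm above its underside, 144 mm above the worktop when shut, 62 mm in front (-x) of the canister's centre. It can be pinched from above, fingers closing along the canister's y.
- port_cap (a joint): Hinge of the port's cap (rad): 0 shut (as it starts), 2.3 fully open on its stop. Hinge line: along the canister's y, 0.5 mm above the rim and 21.5 mm behind (+x of) the port's centre. The tab, 56 mm from the hinge, swings up and over towards +x. Loose hinge: let go, the cap falls shut before about 1.4 rad and falls open to its stop after that.
- drip_saucer: Teal saucer, loose, 116 mm across, 14 mm high, standing on the worktop. Origin: centre of the underside.
- bean_tower: Tall dark bean display tower at the right, fixed furniture, 183 x 182 x 435 mm, its front about 90 mm before the origin. Origin: centre of the underside. Keep arm and gripper clear of it: from the start pose go round in front of it.
- pitcher: Small steel milk pitcher, bystander, 72 x 86 x 94 mm. Origin: underside.
- teal_cup: Teal espresso cup, bystander, 79 x 63 x 55 mm. Origin: underside.
- glass: Shot glass, bystander, 49 mm across, 62 mm high. Origin: underside.
- bell: Counter bell, bystander, 64 mm across, 56 mm high. Origin: underside.
- rod_grip (a point): Middle of the rod's dark wooden handle (round, 18 mm across, 15 to 90 mm from the underside of the collar): the place to grip, 45 mm from the underside of the collar, 165 mm from the tip.
- rod_tip (a point): The dip rod's tip, 120 mm from the underside of the collar along the rod.

How it is judged:
By the outcome, as a careful person would: the job done as asked, in the order asked, and still so for the second after the job is handed in, while the arm keeps its last pose, push and grip.
It also fails if it takes over 72 s, if anything falls off the work surface, if the arm or the gripper's body presses on something with over 40 N, if the wrist force passes 120 N, or if a joint passes its speed limit or range.

ROBOT

A 7-joint arm with a two-finger parallel gripper is mounted at the origin on a cart in front of the work surface, level with it; the furniture and walls round the work are solid. World frame = base frame: x ahead of the robot, y to its left, z up, the work surface at z = 0. Lengths are in m, angles in rad, forces in N, time in s.
With the tool pointing down it reaches from about 0.35 to 0.9 m from the base axis. Payload 8.1 kg.
Tool frame: the origin (TCP) lies where the fingers leave the gripper's body, on its centre line; the fingertips stand 66 mm ahead of it and the grasp point (between the pads) lies 47 mm ahead of it (arm.tip_reach is the distance from the TCP to the fingertips, in m); z points along the fingers, y is the direction in which the jaws open and shut (so a half turn about z gives the same grasp; the last joint's range is limited). The gripper opens to 92 mm and grips with 3 to 60 N. Pads are 19 mm wide; open, the fingers measure 130 mm over their backs; the gripper's body (75 mm by 190 mm) begins 47 mm behind the grasp point.
Start: joints at [-1.351, 0.434, 0.025, 1.573, -0.012, 1.134, -0.075], TCP at [0.198, 0.593, 0.292] pointing down, gripper open.
Joint ranges: [-2.62, 2.62], [-0.44, 2.09], [-1.27, 1.32], [0.08, 2.57], [-1.32, 4.46], [0.12, 2], [-2.74, 2.74]. Speed limits (rad/s): [2.22, 2.22, 3.01, 3.01, 3.14, 3.14, 3.14].

INTERFACE

Orientations are given as a rotation vector (axis times angle).
In Python, from cell import arm gives the robot as it stands.
- The arm moves only by the tool carry_out, never from a script. Its argument "plan" is a list of rows, each a list of 5 numbers: the shift along the world's x, y, z in cm, then the turn about the world's z in rad, then the finger opening in cm, from 0 to 9.18. In form: [[tx, ty, tz, spin, fingers], ...]. A call has 1 to 20 rows; each row is the pose to reach, as a shift and turn from the pose measured when the call began; what a row does not reach only later rows make up. A row lasts 1/10 s, in which the tool goes at most 50 mm and 8.59 degrees, less where a joint would pass 70% of its speed; a pose out of reach is approached as far as the arm can. A call with a gripper value outside its range is refused whole. The fingers move at their own pace and stop on an object; "squeeze" is the grip in N (left out, the last holds). Time passes only in rows, so rows that repeat a pose let the fingers close. It gives the time, the measured TCP pose, the force and the opening at its end, in the units of the state.
- arm.observe(): the state, without advancing time (a new reading comes with each control period).
- arm.get_image(name): name is "scene" or "top" or "wrist"; returns (picture, depth): 384x512x3 uint8, red, green, blue; 384x512 float32, m along the optical axis (not along the pixel's ray), 0 where there is no reading.
- arm.get_calibration(name): a dict with "intrinsics" (3x3 intrinsics, pixels), "rvec" (rotation vector, rad) and "tvec" (3), from world to camera coordinates, as OpenCV has them; the wrist camera has in their place "tool_from_camera" (4x4, takes a point from camera to tool coordinates, whose origin is the TCP and whose axes are the flange's). Camera axes: x right, y down, z forward; pixel columns grow to the right and rows downward; lengths in m; the calibration is good to about 2 mm. A picture is of the moment at which its call begins: read the wrist's pose just before it. get_calibration takes no time and is no camera call.
- arm.sign_off(): hands the job in, once; it reports no verdict.
The state is a dict: "clock": time; "joints": joint angles; "dq": joint speeds; "joint_efforts": joint torques, N m; "position": TCP position; "ee_rot": TCP orientation; "force": force on the tool from outside, world axes, zero at the start; "ft_torque": the same for the moment, N m; "width": opening from 0.0 (shut) to 1.0 (fully open).
Only numpy, scipy, OpenCV 4.12 (cv2) and the standard library are available. Lean on these libraries where they do the work, as an engineer would, in place of code of your own. Each camera call takes 0.05 s, during which the arm holds its last target. There are 200 camera calls.

## Working session

There is one attempt and no reset: what is moved stays moved. The work goes in short steps, Python scripts to look and compute and a tool call to move; the robot and the scene stay as the last step left them, time stands still between calls to the robot, and variables do not carry over. Pictures are saved under pics/ and viewed, about 8 in all and at most 12, crops included, and the job is handed in when it is done.

Besides the shell and the picture viewer there is one more tool, called after "Call:" as name([rows], argument=value, ...), one row to a line, values as JSON. carry_out: Moves the arm, as the interface text tells. Its arguments: {"type":"object","properties":{"plan":{"type":"array"},"squeeze":{"type":"number"}},"required":["plan"]}

```bash
mkdir -p pics; ls; python3 - <<'E'
from cell import arm
import cv2,numpy as np
s=arm.observe();print(s)
for n in("scene","top"):
    im,d=arm.get_image(n);cv2.imwrite(f"pics/{n}0.png",im[...,::-1]);np.savez(f"{n}0.npz",im=im,d=d)
    print(n,arm.get_calibration(n))
print(arm.get_calibration("wrist"),arm.tip_reach)
E
```

```text
pics
{'clock': 0.0, 'joints': array([-1.35058101,  0.4352025 ,  0.02499736,  1.57408775, -0.01157661,
        1.1339817 , -0.07507706]), 'dq': array([-0.00173539,  0.00043454, -0.00036727, -0.00049359, -0.00028212,
       -0.00067725,  0.00010519]), 'joint_efforts': array([ 9.34431523e-05, -6.67835498e+01,  9.85052660e-01, -3.14454710e+01,
       -6.07172563e-02,  4.30680136e-02,  1.41370469e-04]), 'position': array([0.19821074, 0.59231614, 0.29146152]), 'ee_rot': array([-5.04957157e-01, -3.10066684e+00,  2.40785753e-03]), 'force': array([-0.04955741,  0.96924182,  0.35237295]), 'ft_torque': array([ 0.00608651,  0.02308176, -0.00421651]), 'width': 1.0049706935313207}
scene {'intrinsics': array([[478.09032108,   0.        , 251.81616944],
       [  0.        , 478.09032108, 187.52602575],
       [  0.        ,   0.        ,   1.        ]]), 'rvec': array([ 0.87059049, -2.55737671,  1.00918798]), 'tvec': array([0.4066283 , 0.33892823, 1.4366812 ])}
top {'intrinsics': array([[426.76273282,   0.        , 260.26462871],
       [  0.        , 426.76273282, 188.41691055],
       [  0.        ,   0.        ,   1.        ]]), 'rvec': array([ 2.13553936, -2.08356063,  0.18353874]), 'tvec': array([-0.03381541,  0.57560912,  1.20915429])}
{'intrinsics': array([[271.29923798,   0.        , 251.67653692],
       [  0.        , 271.29923798, 187.49323298],
       [  0.        ,   0.        ,   1.        ]]), 'tool_from_camera': array([[-5.35002607e-04, -9.56985303e-01, -2.90135905e-01,
         7.99113617e-02],
       [ 9.99999629e-01, -3.16040470e-04, -8.01542724e-04,
        -5.69284660e-04],
       [ 6.75369919e-04, -2.90136226e-01,  9.56985117e-01,
        -9.29014586e-02],
       [ 0.00000000e+00,  0.00000000e+00,  0.00000000e+00,
         1.00000000e+00]])} 0.0655
```

View both.

View pics/scene0.png

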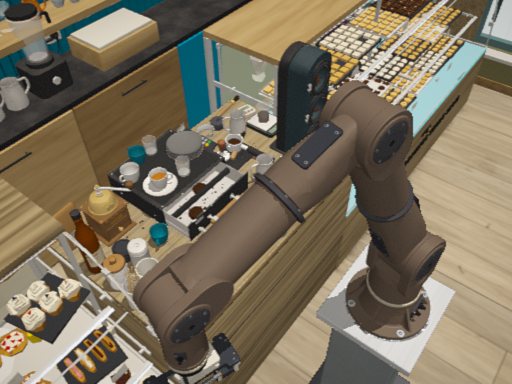

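View pics/top0.png

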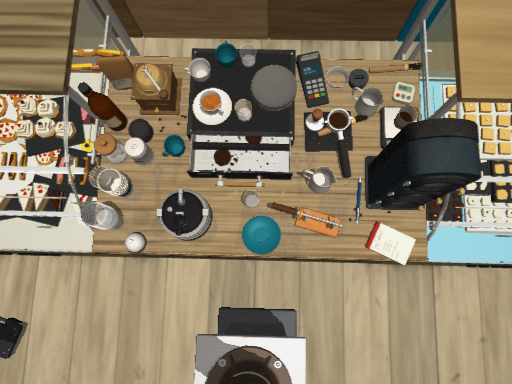

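```bash
cat > h.py <<'E'
import numpy as np,cv2
from scipy.spatial.transform import Rotation as R
from cell import arm
def cam(n,s=None):
    c=arm.get_calibration(n);K=c["intrinsics"]
    if n=="wrist":
        T=c["tool_from_camera"];Rt=R.from_rotvec(s["ee_rot"]).as_matrix()
        return K,Rt@T[:3,:3],Rt@T[:3,3]+s["position"]
    Rm=cv2.Rodrigues(c["rvec"])[0];return K,Rm.T,-Rm.T@c["tvec"]
def plane(C,uv,z):
    K,Rw,o=C;uv=np.atleast_2d(uv).astype(float)
    r=np.c_[uv,np.ones(len(uv))]@np.linalg.inv(K).T@Rw.T
    return o+r*((z-o[2])/r[:,2])[:,None]
def cloud(C,d):
    K,Rw,o=C;v,u=np.mgrid[:d.shape[0],:d.shape[1]]
    p=np.stack([(u-K[0,2])/K[0,0]*d,(v-K[1,2])/K[1,1]*d,d],-1)
    return p@Rw.T+o
def proj(C,p):
    K,Rw,o=C;q=(np.atleast_2d(p)-o)@Rw@K.T;return q[:,:2]/q[:,2:]
E
python3 - <<'E'
from h import *
C=cam("top");print(C[2])
f=np.load("top0.npz");im,d=f["im"],f["d"];P=cloud(C,d)
cv2.imwrite("pics/crop.png",cv2.resize(im[165:265,115:365][...,::-1],None,fx=3.2,fy=3.2,interpolation=cv2.INTER_CUBIC))
for n,u,v in[("table",230,235),("lid",195,218),("lid2",186,228),("saucer",261,235),("rest",310,228),("handle",283,208),("glass",250,198),("tower",430,135),("bell",135,241),("pitcher",320,180)]:print(n,P[v,u].round(3))
E
```

```text
[ 0.33208464 -0.04914731  1.29685303]
table [0.441 0.07  0.001]
lid [0.478 0.162 0.099]
lid2 [0.449 0.185 0.101]
saucer [ 0.443 -0.024  0.004]
rest [ 0.467 -0.172  0.01 ]
handle [ 0.516 -0.087  0.077]
glass [0.555 0.012 0.006]
tower [ 0.627 -0.385  0.425]
bell [0.413 0.346 0.038]
pitcher [ 0.617 -0.202  0.004]
```

View pics/crop.png

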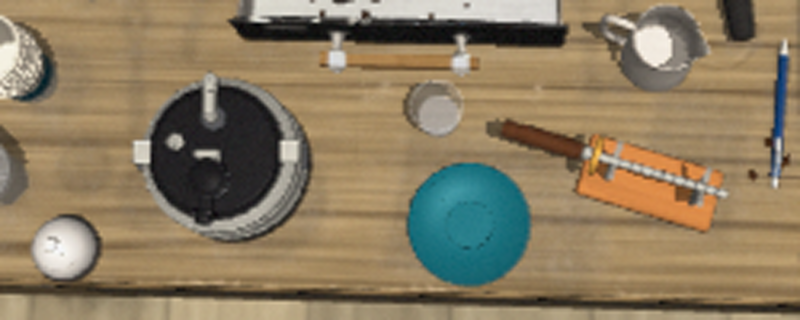

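```bash
python3 - <<'E'
from h import *
C=cam("top")
f=np.load("top0.npz");im,d=f["im"],f["d"];P=cloud(C,d);hsv=cv2.cvtColor(im,cv2.COLOR_RGB2HSV)
v,u=np.mgrid[:384,:512]
# lid: dark contour
m=((im.max(-1)<75)&(u>155)&(u<215)&(v>182)&(v<240)).astype(np.uint8)
m=cv2.morphologyEx(m,cv2.MORPH_OPEN,np.ones((3,3)))
c=max(cv2.findContours(m,0,1)[0],key=cv2.contourArea)
q=plane(C,cv2.convexHull(c)[:,0],.104);print("lid circle",cv2.minEnclosingCircle(q[:,:2].astype(np.float32)),cv2.fitEllipse(q[:,:2].astype(np.float32)))
reg=(u>150)&(u<215)&(v>180)&(v<245)
L=P[reg&(P[...,2]>.095)&(P[...,2]<.11)];print("lid pts",np.median(L,0),(L.max(0)+L.min(0))/2)
for a,b in((.122,.136),(.136,.16)):
    k=reg&(P[...,2]>a)&(P[...,2]<b);print(a,k.sum());print(np.c_[u[k],v[k],P[k].round(3)][:60])
# saucer
m=((hsv[...,0]>80)&(hsv[...,0]<105)&(hsv[...,1]>120)&(u>235)&(u<290)&(v>205)&(v<265)).astype(np.uint8)
c=max(cv2.findContours(m,0,1)[0],key=cv2.contourArea)
q=plane(C,c[:,0],.013);print("saucer",cv2.fitEllipse(q[:,:2].astype(np.float32)))
# rod
k=(u>262)&(u<350)&(v>198)&(v<240)&(P[...,2]>.062)&(P[...,2]<.1)
p=P[k];print(len(p));l=cv2.fitLine(p[:,:2].astype(np.float32),cv2.DIST_HUBER,0,.01,.01).ravel();print("line",l)
t=(p[:,:2]-l[2:])@l[:2];print(t.min(),t.max(),np.c_[u[k],v[k]][[t.argmin(),t.argmax()]],np.median(p[:,2]))
b=k&(hsv[...,0]>15)&(hsv[...,0]<32)&(hsv[...,1]>130)&(hsv[...,2]>120);print("brass",np.c_[u[b],v[b],P[b].round(3)])
E
```

```text
lid circle ((0.4918666481971741, 0.19836904108524323), 0.06210074573755264) ((0.4932250380516052, 0.1991432160139084), (0.11734134703874588, 0.12161438167095184), 95.73444366455078)
lid pts [0.49594108 0.18910476 0.10170374] [0.49410941 0.19882255 0.10253648]
0.122 113
[[1.79e+02 1.88e+02 5.57e-01 2.06e-01 1.32e-01]
 [1.81e+02 1.88e+02 5.57e-01 1.99e-01 1.35e-01]
 [1.82e+02 1.88e+02 5.57e-01 1.97e-01 1.33e-01]
 [1.79e+02 1.89e+02 5.54e-01 2.05e-01 1.32e-01]
 [1.80e+02 1.89e+02 5.54e-01 2.02e-01 1.35e-01]
 [1.82e+02 1.89e+02 5.54e-01 1.97e-01 1.34e-01]
 [1.78e+02 1.90e+02 5.52e-01 2.09e-01 1.29e-01]
 [1.82e+02 1.90e+02 5.51e-01 1.96e-01 1.34e-01]
 [1.79e+02 1.91e+02 5.48e-01 2.05e-01 1.34e-01]
 [1.80e+02 1.91e+02 5.48e-01 2.01e-01 1.36e-01]
 [1.81e+02 1.91e+02 5.49e-01 1.99e-01 1.32e-01]
 [1.82e+02 1.91e+02 5.49e-01 1.97e-01 1.31e-01]
 [1.78e+02 1.92e+02 5.45e-01 2.07e-01 1.34e-01]
 [1.82e+02 1.92e+02 5.46e-01 1.97e-01 1.32e-01]
 [1.78e+02 1.93e+02 5.42e-01 2.07e-01 1.35e-01]
 [1.79e+02 1.93e+02 5.43e-01 2.04e-01 1.33e-01]
 [1.82e+02 1.93e+02 5.43e-01 1.96e-01 1.32e-01]
 [1.80e+02 1.9
[... 5884 characters left out ...]
 8.30e-02]
 [ 3.01e+02  2.13e+02  5.01e-01 -1.38e-01  8.90e-02]
 [ 3.00e+02  2.14e+02  4.98e-01 -1.35e-01  8.90e-02]
 [ 3.01e+02  2.14e+02  4.98e-01 -1.38e-01  8.80e-02]
 [ 3.00e+02  2.15e+02  4.95e-01 -1.36e-01  8.80e-02]
 [ 3.01e+02  2.15e+02  4.96e-01 -1.38e-01  8.70e-02]
 [ 2.99e+02  2.16e+02  4.94e-01 -1.34e-01  7.50e-02]
 [ 3.00e+02  2.16e+02  4.93e-01 -1.36e-01  8.60e-02]
 [ 3.01e+02  2.16e+02  4.93e-01 -1.38e-01  8.90e-02]
 [ 2.99e+02  2.17e+02  4.90e-01 -1.33e-01  8.60e-02]
 [ 3.00e+02  2.17e+02  4.90e-01 -1.36e-01  8.20e-02]
 [ 2.99e+02  2.18e+02  4.88e-01 -1.33e-01  8.20e-02]
 [ 3.00e+02  2.18e+02  4.87e-01 -1.36e-01  8.40e-02]
 [ 2.99e+02  2.19e+02  4.86e-01 -1.34e-01  6.80e-02]]
```

Top view: canister at crop (210,158), saucer (470,225), rod from handle end (490,127) to tip (727,192) lying on the orange rest. The scene view has the workspace mostly hidden by the arm. Next I move above the cap for a wrist look.

Call:
carry_out([
  [2, -3.5, 1, 0.03, 9],
  [4, -7, 2, 0.06, 9],
  [6, -10, 3, 0.1, 9],
  [8, -14, 3, 0.14, 9],
  [10.5, -18, 3, 0.18, 9],
  [13, -22, 3, 0.22, 9],
  [15, -25.5, 3, 0.26, 9],
  [17, -29, 3, 0.29, 9],
  [19, -32, 3, 0.31, 9],
  [21, -35.5, 3, 0.33, 9],
  [22.5, -38, 3, 0.34, 9],
  [23.5, -39.4, 3, 0.35, 9],
  [23.5, -39.4, 3, 0.35, 9],
  [23.5, -39.4, 3, 0.35, 9],
])

```text
clock: 1.5
position: [0.4329, 0.1986, 0.3213]
ee_rot: [0.041, -3.141, 0.002]
force: [-0.4, 1.1, -0.8]
width: 0.978
```

```bash
python3 - <<'E'
from h import *
s=arm.observe();print(s["clock"],s["position"],s["ee_rot"],s["joints"].round(2),s["force"])
im,d=arm.get_image("wrist");np.savez("w1.npz",im=im,d=d);C=cam("wrist",s)
cv2.imwrite("pics/w1.png",cv2.resize(im[...,::-1],(768,576)))
print(proj(C,[[.433,.199,.15],[.467,.199,.135],[.495,.199,.104],[.55,.2,.138]]))
E
```

```text
1.5 [0.43290771 0.198555   0.32131131] [ 4.14008271e-02 -3.14083809e+00  2.12233973e-03] [-0.71  0.16  0.19  1.89 -0.03  1.09  1.09] [-0.41919406  1.10444917 -0.83926376]
[[252.6298068  187.66118947]
 [251.77891097 213.11240705]
 [251.22224218 224.54555068]
 [250.80350467 279.19945839]]
```

View pics/w1.png

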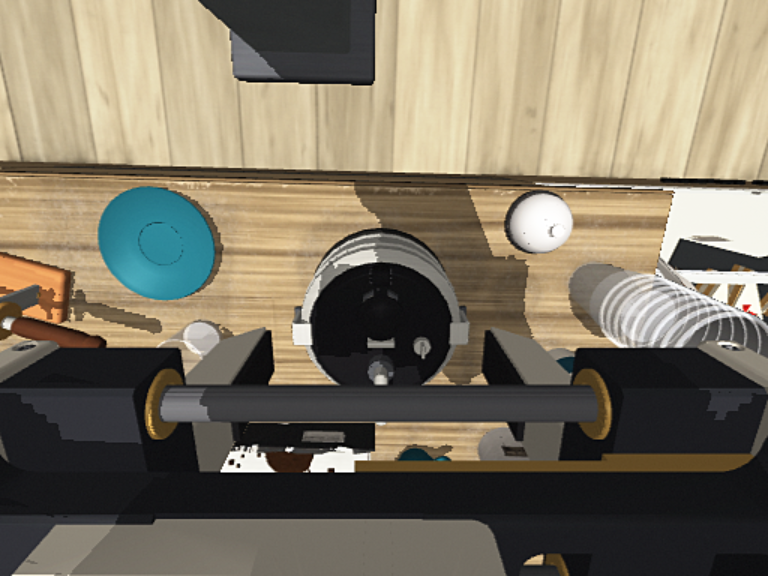

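Wrist view: canister upright at (380,320) with dark cap, tab near (380,275), spout (378,370); bystanders well clear. A contrast crop should fix the tab.

```bash
python3 - <<'E'
from h import *
im=np.load("w1.npz")["im"];c=im[160:260,195:315].astype(float)
c=np.clip((c/255)**.45*255,0,255).astype(np.uint8)
cv2.imwrite("pics/w1c.png",cv2.resize(c[...,::-1],None,fx=6,fy=6,interpolation=cv2.INTER_CUBIC))
E
```

```text
(no output)
```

View pics/w1c.png

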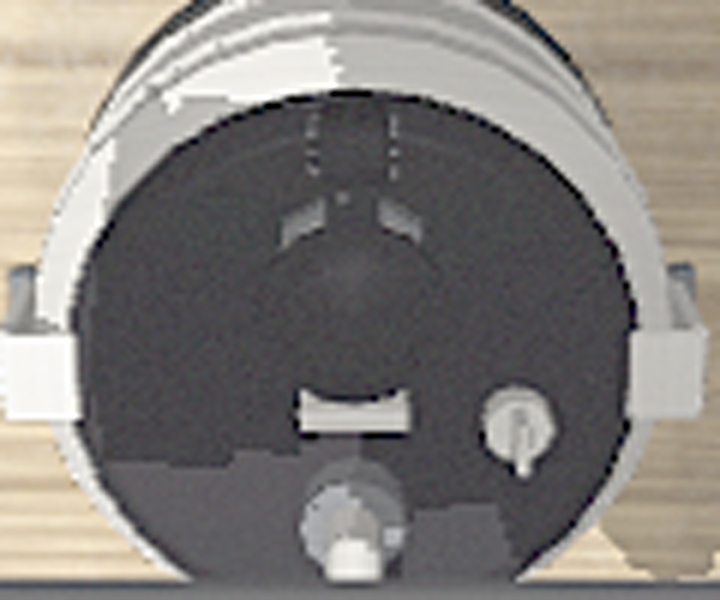

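```bash
python3 - <<'E'
from h import *
s=dict(position=np.array([0.43290771,0.198555,0.32131131]),ee_rot=np.array([4.14008271e-02,-3.14083809,2.12e-3]))
C=cam("wrist",s)
for n,uv,z in [("tab",(253.8,184.6),.148),("tab front lo",(253.8,178.5),.15),("hinge",(254.2,228.3),.133),("handL",(202,222.5),.1),("handR",(306.7,222.5),.1),("spout",(254.2,252),.138),("capcentre",(254,206),.138)]:
    print(n,plane(C,uv,z).round(4))
f=np.load("w1.npz");P=cloud(C,f["d"]);print(P[176:196:3,248:260:3].round(3))
E
```

```text
tab [[0.4303 0.2001 0.148 ]]
tab front lo [[0.4233 0.1999 0.15  ]]
hinge [[0.4863 0.2022 0.133 ]]
handL [[0.4957 0.137  0.1   ]]
handR [[0.4922 0.2688 0.1   ]]
spout [[0.5136 0.203  0.138 ]]
capcentre [[0.4574 0.2012 0.138 ]]
[[[0.434 0.194 0.1  ]
  [0.434 0.197 0.1  ]
  [0.434 0.201 0.1  ]
  [0.434 0.204 0.099]]

 [[0.425 0.194 0.146]
  [0.425 0.197 0.146]
  [0.425 0.2   0.147]
  [0.425 0.203 0.147]]

 [[0.427 0.194 0.15 ]
  [0.427 0.197 0.151]
  [0.427 0.2   0.15 ]
  [0.427 0.203 0.151]]

 [[0.43  0.194 0.151]
  [0.43  0.197 0.151]
  [0.43  0.2   0.152]
  [0.43  0.203 0.151]]

 [[0.433 0.194 0.152]
  [0.433 0.197 0.151]
  [0.433 0.2   0.151]
  [0.433 0.203 0.151]]

 [[0.451 0.194 0.104]
  [0.44  0.197 0.139]
  [0.44  0.201 0.138]
  [0.44  0.204 0.139]]

 [[0.453 0.194 0.11 ]
  [0.444 0.198 0.138]
  [0.444 0.201 0.137]
  [0.444 0.204 0.137]]]
```

Call:
carry_out([
  [-0.2, 0.1, -3, 0, 5],
  [-0.2, 0.1, -6, 0, 4.5],
  [-0.2, 0.1, -9, 0, 4.5],
  [-0.2, 0.1, -11.5, 0, 4.5],
  [-0.2, 0.1, -12.8, 0, 4],
  [-0.2, 0.1, -12.8, 0, 3],
  [-0.2, 0.1, -12.8, 0, 1.2],
  [-0.2, 0.1, -12.8, 0, 1.0],
  [-0.2, 0.1, -12.8, 0, 1.0],
  [-0.2, 0.1, -12.8, 0, 1.0],
  [-0.2, 0.1, -12.8, 0, 1.0],
  [-0.2, 0.1, -12.8, 0, 1.0],
], squeeze=12)

```text
clock: 2.75
position: [0.4309, 0.2002, 0.1938]
ee_rot: [-0.044, 3.141, -0.001]
force: [-1.2, -0.9, 4.4]
width: 0.153
```

Call:
carry_out([
  [0.28, 0, 0.82, 0, 1.0],
  [0.67, 0, 1.58, 0, 1.0],
  [1.37, 0, 2.49, 0, 1.0],
  [2.23, 0, 3.25, 0, 1.0],
  [3.22, 0.1, 3.81, 0, 1.0],
  [4.31, 0.1, 4.17, 0, 1.0],
  [5.45, 0.1, 4.31, 0, 1.0],
  [6.59, 0.1, 4.22, 0, 1.0],
  [7.69, 0.2, 3.9, 0, 1.0],
  [8.71, 0.2, 3.37, 0, 1.0],
  [9.39, 0.2, 2.85, 0, 1.0],
  [9.39, 0.2, 2.85, 0, 1.0],
  [9.39, 0.2, 2.85, 0, 1.0],
], squeeze=12)

```text
clock: 4.05
position: [0.5266, 0.2027, 0.2223]
ee_rot: [-0.043, 3.138, 0.0]
force: [5.2, 3.8, 2.8]
width: 0.153
```

Call:
carry_out([
  [0, 0, 0, 0, 3],
  [0, 0, 0, 0, 4.5],
  [0, 0, 0, 0, 5],
  [0, 0, 0.5, 0, 5],
  [0, 0, 2, 0, 5],
  [0, 0, 5, 0, 6],
  [-2, 0, 8, 0, 7],
  [-6, 0, 11, 0, 9],
  [-9.5, 0, 12, 0, 9],
  [-9.5, 0, 12, 0, 9],
])

```text
clock: 5.05
position: [0.4285, 0.2032, 0.3444]
ee_rot: [-0.047, 3.137, 0.004]
force: [-0.0, -0.3, 0.3]
width: 0.932
```

```bash
python3 - <<'E'
from h import *
s=arm.observe();print(s["clock"],s["position"],s["ee_rot"],s["force"])
im,d=arm.get_image("wrist");np.savez("w2.npz",im=im,d=d,p=s["position"],r=s["ee_rot"]);C=cam("wrist",s)
q=proj(C,[[.465,.2005,.132]])[0];print(q);u,v=q.astype(int)
c=im[v-50:v+60,u-65:u+65].astype(float);c=np.clip((c/255)**.5*255,0,255).astype(np.uint8)
cv2.imwrite("pics/w2.png",cv2.resize(c[...,::-1],None,fx=5,fy=5,interpolation=cv2.INTER_CUBIC))
t,dt=arm.get_image("top");np.savez("top2.npz",im=t,d=dt)
E
```

```text
5.05 [0.42851185 0.20315182 0.34443968] [-0.04728326  3.13707893  0.0038657 ] [-0.02182502 -0.31829808  0.32341382]
[248.39282905 205.80435579]
```

View pics/w2.png

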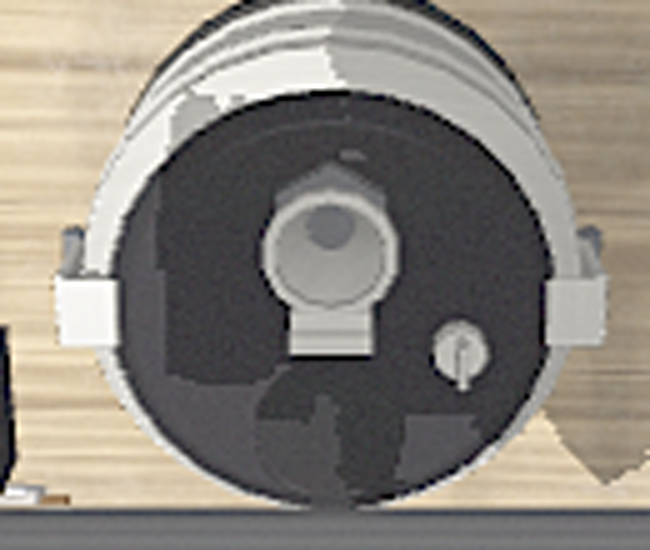

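```bash
python3 - <<'E'
from h import *
f=np.load("w2.npz");C=cam("wrist",dict(position=f["p"],ee_rot=f["r"]))
e=[(183+x/5,155+y/5) for x,y in((331,250),(262,250),(398,250),(331,185),(331,313))]
print(plane(C,e,.132).round(4))
P=cloud(C,f["d"]);k=(P[...,2]>.128)&(P[...,2]<.136)&(P[...,0]<.486)&(P[...,0]>.43)&(abs(P[...,1]-.2)<.03);p=P[k];print(len(p),p.min(0),p.max(0),(p.min(0)+p.max(0))/2)
E
```

```text
[[0.4639 0.2014 0.132 ]
 [0.4644 0.1849 0.132 ]
 [0.4635 0.2175 0.132 ]
 [0.4475 0.201  0.132 ]
 [0.4803 0.2019 0.132 ]]
303 [0.44862753 0.1843721  0.12800411] [0.4858867  0.21576831 0.1359962 ] [0.46725711 0.2000702  0.13200015]
```

Call:
carry_out([
  [0.7, -2.5, 0, -0.145, 9],
  [1.4, -5, 0, -0.29, 9],
  [2.1, -7.5, 0, -0.435, 9],
  [2.8, -10, 0, -0.58, 9],
  [3.5, -12.5, 0, -0.725, 9],
  [4.2, -15, 0, -0.87, 9],
  [4.9, -17.5, 0, -1.015, 9],
  [5.6, -20, 0, -1.16, 9],
  [6.3, -22.5, 0, -1.305, 9],
  [7, -25, 0, -1.45, 9],
  [7.7, -27.5, 0, -1.595, 9],
  [8.3, -29, -1, -1.74, 9],
  [8.5, -30.1, -4, -1.866, 9],
  [8.5, -30.1, -7, -1.866, 9],
  [8.5, -30.1, -10, -1.866, 9],
  [8.5, -30.1, -12, -1.866, 9],
  [8.5, -30.1, -12, -1.866, 9],
])

```text
clock: 6.85
position: [0.5151, -0.0988, 0.2201]
ee_rot: [2.497, 1.905, -0.013]
force: [-0.2, 0.1, 0.2]
width: 0.982
```

```bash
python3 - <<'E'
from h import *
s=arm.observe();print(s["clock"],s["position"],s["ee_rot"],s["joints"].round(2),s["force"])
y=R.from_rotvec(s["ee_rot"]).as_matrix()[:,1];print("jaw deg",np.degrees(np.arctan2(y[1],y[0])))
im,d=arm.get_image("wrist");np.savez("w3.npz",im=im,d=d,p=s["position"],r=s["ee_rot"]);C=cam("wrist",s)
P=cloud(C,d);k=(P[...,2]>.066)&(P[...,2]<.095)&(P[...,0]>.44)&(P[...,0]<.56)&(P[...,1]>-.27)&(P[...,1]<-.03)
p=P[k];l=cv2.fitLine(p[:,:2].astype(np.float32),cv2.DIST_HUBER,0,.01,.01).ravel();l[:2]*=np.sign(l[1])
t=(p[:,:2]-l[2:])@l[:2];print(len(p),l,"deg",np.degrees(np.arctan2(l[1],l[0])),t.min(),t.max())
e=l[2:]+l[:2]*t.max();print("end",e,"grip",e-.045*l[:2])
cv2.imwrite("pics/w3.png",im[...,::-1])
E
```

```text
6.85 [ 0.51505267 -0.09879008  0.22014558] [ 2.49719168  1.90452936 -0.01298962] [-0.36  0.39  0.59  1.94 -0.26  0.9   0.1 ] [-0.15767423  0.05005458  0.23106308]
jaw deg -15.337621710915892
2726 [ 0.2677086   0.9634999   0.50791466 -0.11393951] deg 74.47204 -0.10966675718604126 0.0640310354717515
end [ 0.52505632 -0.05224561] grip [ 0.51300943 -0.09560311]
```

View pics/w3.png

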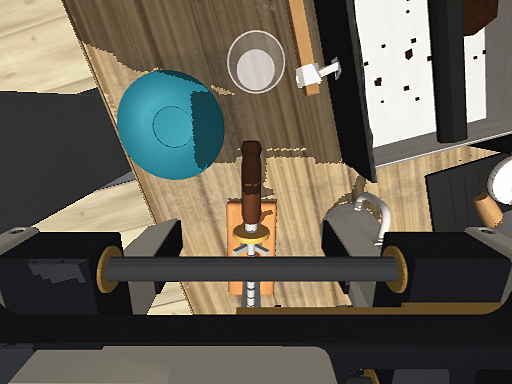

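Wrist view: handle from (250,145) to collar (250,235), centred between the fingers. Descending and gripping.

Call:
carry_out([
  [-0.2, 0.2, -3, 0, 7],
  [-0.2, 0.2, -6, 0, 6],
  [-0.2, 0.2, -8.5, 0, 5],
  [-0.2, 0.2, -9.8, 0, 5],
  [-0.2, 0.2, -9.8, 0, 3],
  [-0.2, 0.2, -9.8, 0, 2],
  [-0.2, 0.2, -9.8, 0, 1.4],
  [-0.2, 0.2, -9.8, 0, 1.2],
  [-0.2, 0.2, -9.8, 0, 1.2],
  [-0.2, 0.2, -9.8, 0, 1.2],
  [-0.2, 0.2, -9.8, 0, 1.2],
], squeeze=25)

```text
clock: 8.0
position: [0.5141, -0.0969, 0.1241]
ee_rot: [2.496, 1.904, -0.009]
force: [0.6, 0.8, 0.2]
width: 0.188
```

Call:
carry_out([
  [0, 0, 1, 0, 1.2],
  [0, 0, 3, 0, 1.2],
  [0, 0, 6, 0, 1.2],
  [0, 0, 10, 0, 1.2],
  [0, 0, 14, 0, 1.2],
  [0, 0, 18, 0, 1.2],
  [0, 0, 22, 0, 1.2],
  [0, 0, 25, 0, 1.2],
  [0, 0, 26, 0, 1.2],
  [0, 0, 26, 0, 1.2],
  [0, 0, 26, 0, 1.2],
  [0, 0, 26, 0, 1.2],
])

```text
clock: 9.2
position: [0.5134, -0.0967, 0.3825]
ee_rot: [2.497, 1.905, -0.013]
force: [-0.7, 0.6, -1.2]
width: 0.188
```

```bash
cat > look.py <<'E'
from h import *
# 3D points near the rod: within 0.2 m of the grasp, above the worktop things, from fixed cameras
import sys
s=arm.observe();Rt=R.from_rotvec(s["ee_rot"]).as_matrix();g=s["position"]+Rt[:,2]*.047
print(s["clock"],s["position"].round(4),"g",g.round(4),"F",s["force"].round(2),"T",s["ft_torque"].round(3),"w",s["width"].round(3),"z",Rt[:,2].round(3))
for n in("top","scene","wrist"):
    im,d=arm.get_image(n);C=cam(n,s);np.savez(f"{n}_l.npz",im=im,d=d,p=s["position"],r=s["ee_rot"])
    P=cloud(C,d);k=(d>0)&(np.linalg.norm(P-g,axis=-1)<.19)&(P[...,2]<g[2]+.01)&(P[...,2]>.15)
    k&=np.linalg.norm((P-g)[...,:2],axis=-1)>-1
    q=(P[k]-g)
    a=q@Rt[:,1];q=q[abs(a)<.012];print(n,len(q))
    if len(q)>5:
        along=q@Rt[:,0];
        for lo in np.arange(-.18,.05,.02):
            m=(q[:,2]>=lo)&(q[:,2]<lo+.02)
            if m.sum()>2:print("  dz %.2f"%(lo+.01),"n",m.sum(),"toolx",np.percentile(along[m],[10,50,90]).round(3),"jaw",np.median((q@Rt[:,1])[m]).round(3))
E
python3 look.py
```

```text
Traceback (most recent call last):
  File "look.py", line 5, in <module>
    print(s["clock"],s["position"].round(4),"g",g.round(4),"F",s["force"].round(2),"T",s["ft_torque"].round(3),"w",s["width"].round(3),"z",Rt[:,2].round(3))
                                                                                                                   ^^^^^^^^^^^^^^^^
AttributeError: 'float' object has no attribute 'round'
```

```bash
sed -i 's/s\["width"\].round(3)/s["width"]/' look.py; python3 look.py
```

```text
9.2 [ 0.5134 -0.0967  0.3825] g [ 0.5131 -0.097   0.3355] F [-0.7   0.58 -1.18] T [ 0.07   0.092 -0.05 ] w 0.18840285905732357 z [-0.006 -0.006 -1.   ]
top 132
  dz -0.01 n 120 toolx [-0.156 -0.123 -0.087] jaw -0.0
  dz 0.01 n 12 toolx [-0.155 -0.108 -0.09 ] jaw -0.0
scene 115
  dz -0.01 n 54 toolx [-0.149  0.014  0.046] jaw -0.003
  dz 0.01 n 61 toolx [-0.128  0.021  0.046] jaw -0.001
wrist 3848
  dz -0.01 n 563 toolx [-0.039  0.008  0.046] jaw 0.006
  dz 0.01 n 3285 toolx [-0.028  0.016  0.041] jaw -0.001
```

Call:
carry_out([
  [0, 0, 0, 0, 1.2],
  [0, 0, 0, 0, 1.2],
  [0, 0, 0, 0, 1.2],
  [0, 0, 0, 0, 1.2],
], squeeze=8)

```text
clock: 9.75
position: [0.5138, -0.0969, 0.383]
ee_rot: [2.497, 1.904, -0.012]
force: [1.4, -0.2, -0.8]
width: 0.195
```

```bash
python3 look.py
```

```text
9.75 [ 0.5138 -0.0969  0.383 ] g [ 0.5135 -0.0971  0.336 ] F [ 1.44 -0.17 -0.84] T [-0.047  0.035  0.002] w 0.19500232589412628 z [-0.005 -0.006 -1.   ]
top 125
  dz -0.03 n 63 toolx [-0.158 -0.14  -0.12 ] jaw -0.0
  dz -0.01 n 62 toolx [-0.123 -0.101 -0.084] jaw -0.0
scene 103
  dz -0.03 n 17 toolx [-0.153 -0.144 -0.127] jaw -0.001
  dz -0.01 n 22 toolx [-0.128  0.014  0.045] jaw -0.006
  dz 0.01 n 64 toolx [0.012 0.029 0.047] jaw -0.003
wrist 3204
  dz -0.01 n 764 toolx [-0.04  -0.038  0.009] jaw 0.002
  dz 0.01 n 2440 toolx [-0.023  0.015  0.043] jaw -0.001
```

Call:
carry_out([
  [0, 0, 0, 0, 1.2],
  [0, 0, 0, 0, 1.2],
  [0, 0, 0, 0, 1.2],
  [0, 0, 0, 0, 1.2],
], squeeze=5.5)

```text
clock: 10.3
position: [0.5138, -0.0968, 0.3831]
ee_rot: [2.497, 1.904, -0.012]
force: [0.6, -0.1, -1.3]
width: 0.194
```

```bash
python3 look.py
```

```text
10.3 [ 0.5138 -0.0968  0.3831] g [ 0.5135 -0.0971  0.3361] F [ 0.62 -0.06 -1.33] T [-0.032  0.041 -0.042] w 0.19407837945132372 z [-0.005 -0.006 -1.   ]
top 16
  dz -0.13 n 10 toolx [-0.099 -0.096 -0.092] jaw -0.001
  dz -0.11 n 6 toolx [-0.091 -0.089 -0.087] jaw 0.001
scene 91
  dz -0.13 n 7 toolx [-0.091 -0.087 -0.081] jaw -0.002
  dz -0.11 n 10 toolx [-0.083 -0.075 -0.071] jaw -0.003
  dz -0.09 n 12 toolx [-0.066 -0.062 -0.053] jaw -0.001
  dz -0.07 n 11 toolx [-0.05  -0.043 -0.039] jaw -0.003
  dz -0.05 n 20 toolx [-0.018 -0.012 -0.006] jaw -0.004
  dz -0.03 n 14 toolx [-0.022 -0.014 -0.012] jaw -0.006
  dz -0.01 n 10 toolx [0.011 0.012 0.015] jaw 0.004
  dz 0.01 n 7 toolx [0.011 0.013 0.017] jaw -0.007
wrist 165
  dz -0.03 n 10 toolx [-0.025 -0.025 -0.023] jaw -0.001
  dz -0.01 n 69 toolx [-0.009  0.01   0.011] jaw 0.01
  dz 0.01 n 86 toolx [-0.003  0.008  0.011] jaw 0.008
```

Call:
carry_out([
  [0, 0, 0, 0, 1.2],
  [0, 0, 0, 0, 1.2],
  [0, 0, 0, 0, 1.2],
  [0, 0, 0, 0, 1.2],
], squeeze=4)

```text
clock: 10.85
position: [0.5138, -0.0969, 0.3831]
ee_rot: [2.497, 1.904, -0.012]
force: [-0.4, 0.4, -2.0]
width: 0.192
```

```bash
python3 look.py
```

```text
10.85 [ 0.5138 -0.0969  0.3831] g [ 0.5135 -0.0971  0.3361] F [-0.41  0.36 -2.03] T [-0.054  0.05   0.005] w 0.19219997980252818 z [-0.005 -0.006 -1.   ]
top 16
  dz -0.13 n 11 toolx [-0.099 -0.095 -0.092] jaw 0.0
  dz -0.11 n 5 toolx [-0.09  -0.088 -0.087] jaw -0.001
scene 90
  dz -0.13 n 8 toolx [-0.091 -0.085 -0.082] jaw -0.001
  dz -0.11 n 8 toolx [-0.084 -0.076 -0.072] jaw -0.004
  dz -0.09 n 11 toolx [-0.067 -0.063 -0.058] jaw -0.004
  dz -0.07 n 12 toolx [-0.052 -0.044 -0.038] jaw -0.003
  dz -0.05 n 19 toolx [-0.035 -0.011 -0.008] jaw -0.002
  dz -0.03 n 13 toolx [-0.02  -0.015 -0.01 ] jaw -0.004
  dz -0.01 n 11 toolx [0.009 0.013 0.014] jaw 0.003
  dz 0.01 n 8 toolx [0.01  0.014 0.019] jaw -0.008
wrist 169
  dz -0.03 n 10 toolx [-0.025 -0.024 -0.023] jaw -0.001
  dz -0.01 n 68 toolx [-0.009  0.01   0.011] jaw 0.01
  dz 0.01 n 91 toolx [-0.004  0.006  0.01 ] jaw 0.008
```

Call:
carry_out([
  [0, 0, 0, 0, 1.2],
  [0, 0, 0, 0, 1.2],
  [0, 0, 0, 0, 1.2],
  [0, 0, 0, 0, 1.2],
], squeeze=3)

```text
clock: 11.4
position: [0.5138, -0.0969, 0.3831]
ee_rot: [2.497, 1.904, -0.012]
force: [0.1, -0.5, -1.0]
width: 0.193
```

```bash
python3 look.py | grep -v jaw.*wrist
```

```text
11.4 [ 0.5138 -0.0969  0.3831] g [ 0.5135 -0.0971  0.3361] F [ 0.14 -0.5  -0.98] T [-0.101  0.066  0.03 ] w 0.19310442942155134 z [-0.005 -0.006 -1.   ]
top 16
  dz -0.13 n 10 toolx [-0.099 -0.096 -0.092] jaw -0.001
  dz -0.11 n 6 toolx [-0.09  -0.089 -0.087] jaw -0.001
scene 90
  dz -0.13 n 8 toolx [-0.091 -0.087 -0.082] jaw -0.003
  dz -0.11 n 10 toolx [-0.081 -0.075 -0.069] jaw -0.002
  dz -0.09 n 11 toolx [-0.065 -0.061 -0.054] jaw -0.003
  dz -0.07 n 11 toolx [-0.051 -0.043 -0.038] jaw -0.002
  dz -0.05 n 21 toolx [-0.032 -0.012 -0.008] jaw -0.004
  dz -0.03 n 12 toolx [-0.021 -0.014 -0.008] jaw -0.007
  dz -0.01 n 11 toolx [0.009 0.012 0.013] jaw -0.004
  dz 0.01 n 6 toolx [0.012 0.015 0.02 ] jaw -0.006
wrist 171
  dz -0.03 n 9 toolx [-0.025 -0.024 -0.023] jaw -0.01
  dz -0.01 n 70 toolx [-0.009  0.01   0.011] jaw 0.01
  dz 0.01 n 92 toolx [-0.003  0.005  0.011] jaw 0.008
```

Call:
carry_out([
  [-0.2, 0.5, 0, 0, 1.2],
  [-0.7, 2, 0, 0, 1.2],
  [-1.5, 4, 0, 0, 1.2],
  [-2.2, 6.5, 0, 0, 1.2],
  [-3, 9, 0, 0, 1.2],
  [-3.7, 11.5, 0, 0, 1.2],
  [-4.3, 14, 0, 0, 1.2],
  [-4.8, 16, 0, 0, 1.2],
  [-5, 17, 0, 0, 1.2],
  [-5, 17, 0, 0, 1.2],
], squeeze=8)

```text
clock: 12.55
position: [0.4635, 0.0745, 0.3831]
ee_rot: [2.494, 1.907, -0.012]
force: [-0.2, -0.1, -0.8]
width: 0.194
```

Call:
carry_out([
  [0, 0, 0, 0, 1.2],
  [0, 0, 0, 0, 1.2],
  [-1.3, -4.7, 0, 0, 1.2],
  [-1.6, -6, 0, 0, 1.2],
  [-1.8, -6.8, 0, 0, 1.2],
  [-1.9, -7.3, 0, 0, 1.2],
  [-2, -7.5, 0, 0, 1.2],
  [-2, -7.5, 0, 0, 1.2],
  [-2, -7.5, 0, 0, 1.2],
], squeeze=3)

```text
clock: 13.45
position: [0.4437, 0.0002, 0.383]
ee_rot: [2.493, 1.909, -0.012]
force: [0.3, 0.4, 0.1]
width: 0.196
```

```bash
python3 look.py | grep -v jaw.*wrist
```

```text
13.45 [4.437e-01 2.000e-04 3.830e-01] g [ 4.434e-01 -1.000e-04  3.360e-01] F [0.3  0.45 0.15] T [-0.065  0.077  0.049] w 0.19617563298572796 z [-0.005 -0.006 -1.   ]
top 0
scene 134
  dz -0.15 n 12 toolx [-0.042 -0.036 -0.032] jaw -0.001
  dz -0.13 n 10 toolx [-0.034 -0.029 -0.027] jaw -0.001
  dz -0.11 n 8 toolx [-0.029 -0.024 -0.022] jaw -0.002
  dz -0.09 n 11 toolx [-0.022 -0.019 -0.015] jaw -0.003
  dz -0.07 n 7 toolx [-0.018 -0.013 -0.012] jaw -0.002
  dz -0.05 n 47 toolx [-0.013  0.001  0.007] jaw -0.003
  dz -0.03 n 12 toolx [-0.019 -0.007  0.006] jaw -0.005
  dz -0.01 n 16 toolx [0.01  0.012 0.014] jaw -0.001
  dz 0.01 n 10 toolx [0.012 0.014 0.017] jaw -0.006
wrist 1091
  dz -0.05 n 529 toolx [-0.005  0.001  0.005] jaw -0.001
  dz -0.03 n 40 toolx [0.001 0.004 0.005] jaw -0.001
  dz -0.01 n 323 toolx [0.004 0.009 0.01 ] jaw 0.002
  dz 0.01 n 199 toolx [0.008 0.01  0.013] jaw 0.002
```

Call:
carry_out([
  [0, 0.5, 0, 0, 1.2],
  [0.2, 2, 0, 0, 1.2],
  [0.5, 4.5, 0, 0, 1.2],
  [0.8, 7, 0, 0, 1.2],
  [1.1, 9.5, 0, 0, 1.2],
  [1.5, 12, 0, 0, 1.2],
  [1.8, 14, 0, 0, 1.2],
  [2, 15, 0, 0, 1.2],
  [2, 15, 0, 0, 1.2],
], squeeze=8)

```text
clock: 14.5
position: [0.4636, 0.1515, 0.3827]
ee_rot: [2.491, 1.912, -0.013]
force: [0.3, -0.1, -1.1]
width: 0.197
```

Call:
carry_out([
  [0, 0, 0, 0, 1.2],
  [0, 0, 0, 0, 1.2],
  [-1.2, -4.3, 0, 0, 1.2],
  [-1.5, -5.6, 0, 0, 1.2],
  [-1.7, -6.3, 0, 0, 1.2],
  [-1.8, -6.8, 0, 0, 1.2],
  [-1.9, -7, 0, 0, 1.2],
  [-1.9, -7, 0, 0, 1.2],
  [-1.9, -7, 0, 0, 1.2],
], squeeze=3)

```text
clock: 15.4
position: [0.4447, 0.0822, 0.3826]
ee_rot: [2.49, 1.913, -0.013]
force: [0.7, -0.2, -1.9]
width: 0.192
```

```bash
python3 look.py | grep -v jaw.*wrist
```

```text
15.4 [0.4447 0.0822 0.3826] g [0.4444 0.082  0.3356] F [ 0.72 -0.19 -1.93] T [-0.065  0.089 -0.006] w 0.19228231230440418 z [-0.005 -0.006 -1.   ]
top 11
  dz -0.17 n 3 toolx [-0.016 -0.015 -0.014] jaw 0.0
  dz -0.15 n 5 toolx [-0.015 -0.014 -0.012] jaw -0.001
scene 154
  dz -0.17 n 3 toolx [-0.008 -0.007 -0.003] jaw -0.002
  dz -0.15 n 10 toolx [-0.008 -0.004 -0.002] jaw -0.003
  dz -0.13 n 13 toolx [-0.006 -0.003 -0.   ] jaw -0.001
  dz -0.11 n 12 toolx [-0.003 -0.001  0.002] jaw -0.003
  dz -0.09 n 12 toolx [-0.003  0.001  0.003] jaw -0.002
  dz -0.07 n 7 toolx [0.    0.003 0.004] jaw -0.002
  dz -0.05 n 54 toolx [-0.01   0.009  0.019] jaw -0.003
  dz -0.03 n 18 toolx [0.004 0.01  0.013] jaw -0.005
  dz -0.01 n 17 toolx [0.011 0.013 0.015] jaw -0.003
  dz 0.01 n 8 toolx [0.012 0.014 0.016] jaw -0.004
wrist 1670
  dz -0.17 n 3 toolx [-0.008 -0.007 -0.007] jaw -0.003
  dz -0.15 n 27 toolx [-0.008 -0.006 -0.005] jaw -0.001
  dz -0.13 n 29 toolx [-0.006 -0.005 -0.003] jaw -0.001
  dz -0.11 n 16 toolx [-0.004 -0.003 -0.002] jaw -0.001
  dz -0.05 n 700 toolx [0.002 0.009 0.016] jaw -0.0
  dz -0.03 n 116 toolx [0.007 0.009 0.011] jaw -0.002
  dz -0.01 n 475 toolx [0.007 0.01  0.012] jaw 0.0
  dz 0.01 n 304 toolx [0.008 0.011 0.013] jaw 0.001
```

Call:
carry_out([
  [0, 0.5, 0, 0, 1.2],
  [0.2, 2, 0, 0, 1.2],
  [0.5, 4, 0, 0, 1.2],
  [0.9, 6, 0, 0, 1.2],
  [1.3, 8, 0, 0, 1.2],
  [1.7, 9.5, 0, 0, 1.2],
  [1.9, 10, 0, 0, 1.2],
  [1.9, 10, 0, 0, 1.2],
], squeeze=8)

```text
clock: 16.35
position: [0.4639, 0.1827, 0.3823]
ee_rot: [2.489, 1.913, -0.014]
force: [-0.3, 0.1, -1.4]
width: 0.193
```

Call:
carry_out([
  [0, 0, 0, 0, 1.2],
  [0, 0, 0, 0, 1.2],
  [-1.1, -4.0, 0, 0, 1.2],
  [-1.4, -5.2, 0, 0, 1.2],
  [-1.6, -5.9, 0, 0, 1.2],
  [-1.7, -6.3, 0, 0, 1.2],
  [-1.8, -6.5, 0, 0, 1.2],
  [-1.8, -6.5, 0, 0, 1.2],
  [-1.8, -6.5, 0, 0, 1.2],
], squeeze=3)

```text
clock: 17.25
position: [0.446, 0.1184, 0.3822]
ee_rot: [2.488, 1.915, -0.014]
force: [-0.7, -0.2, -1.4]
width: 0.195
```

```bash
python3 look.py | grep -v jaw.*wrist
```

```text
17.25 [0.446  0.1184 0.3822] g [0.4457 0.118  0.3352] F [-0.71 -0.17 -1.38] T [-0.075  0.073 -0.025] w 0.19520439670052472 z [-0.006 -0.007 -1.   ]
top 11
  dz -0.05 n 8 toolx [-0.015 -0.009 -0.003] jaw 0.004
scene 172
  dz -0.17 n 5 toolx [0.003 0.007 0.008] jaw -0.001
  dz -0.15 n 11 toolx [0.007 0.008 0.01 ] jaw -0.002
  dz -0.13 n 10 toolx [0.006 0.009 0.011] jaw -0.003
  dz -0.11 n 14 toolx [0.006 0.009 0.011] jaw -0.003
  dz -0.09 n 12 toolx [0.004 0.01  0.011] jaw -0.002
  dz -0.07 n 7 toolx [0.007 0.01  0.011] jaw -0.003
  dz -0.05 n 61 toolx [-0.005  0.013  0.023] jaw -0.003
  dz -0.03 n 20 toolx [0.009 0.013 0.015] jaw -0.005
  dz -0.01 n 20 toolx [0.012 0.014 0.017] jaw -0.003
  dz 0.01 n 12 toolx [0.013 0.016 0.017] jaw -0.006
wrist 1918
  dz -0.17 n 6 toolx [0.006 0.006 0.007] jaw -0.002
  dz -0.15 n 34 toolx [0.004 0.006 0.007] jaw -0.002
  dz -0.13 n 38 toolx [0.005 0.007 0.007] jaw -0.001
  dz -0.11 n 40 toolx [0.006 0.007 0.007] jaw -0.002
  dz -0.09 n 7 toolx [0.007 0.008 0.008] jaw -0.001
  dz -0.05 n 755 toolx [0.004 0.013 0.02 ] jaw 0.0
  dz -0.03 n 153 toolx [0.009 0.012 0.013] jaw -0.002
  dz -0.01 n 534 toolx [0.008 0.011 0.013] jaw 0.0
  dz 0.01 n 351 toolx [0.008 0.011 0.013] jaw 0.0
```

Call:
carry_out([
  [0, 0.4, 0, 0, 1.2],
  [0.3, 1.5, 0, 0, 1.2],
  [0.7, 3, 0, 0, 1.2],
  [1.1, 4.5, 0, 0, 1.2],
  [1.5, 6, 0, 0, 1.2],
  [1.8, 7.2, 0, 0, 1.2],
  [1.9, 7.8, 0, 0, 1.2],
  [1.9, 8.05, 0, 0, 1.2],
  [1.9, 8.05, 0, 0, 1.2],
  [1.9, 8.05, 0, 0, 1.2],
], squeeze=8)

```text
clock: 18.4
position: [0.4649, 0.198, 0.3823]
ee_rot: [2.489, 1.913, -0.015]
force: [-0.1, -1.1, -1.3]
width: 0.193
```

```bash
python3 look.py | grep -v jaw.*wrist; python3 - <<'E'
from h import *
f=np.load("wrist_l.npz");C=cam("wrist",dict(position=f["p"],ee_rot=f["r"]));im=f["im"]
q=proj(C,[[.464,.201,.132]])[0];print("port px",q);u,v=np.clip(q.astype(int),60,320)
c=im[v-60:v+60,u-75:u+75].astype(float);c=np.clip((c/255)**.6*255,0,255).astype(np.uint8)
cv2.imwrite("pics/w4.png",cv2.resize(c[...,::-1],None,fx=5,fy=5,interpolation=cv2.INTER_CUBIC));print(u,v)
E
```

```text
18.4 [0.4649 0.198  0.3823] g [0.4647 0.1977 0.3353] F [-0.1  -1.09 -1.3 ] T [-0.112  0.05  -0.004] w 0.19317969675810923 z [-0.006 -0.007 -1.   ]
top 68
  dz -0.17 n 3 toolx [-0.002 -0.001  0.   ] jaw 0.0
  dz -0.15 n 7 toolx [-0.002 -0.001 -0.   ] jaw -0.0
  dz -0.13 n 6 toolx [-0.002 -0.001  0.001] jaw -0.001
  dz -0.11 n 6 toolx [-0.002 -0.001  0.   ] jaw -0.0
  dz -0.05 n 37 toolx [-0.014 -0.01  -0.005] jaw 0.003
  dz -0.01 n 6 toolx [-0.009 -0.005 -0.004] jaw 0.001
  dz 0.01 n 3 toolx [-0.006 -0.006 -0.005] jaw 0.003
scene 166
  dz -0.17 n 8 toolx [0.004 0.008 0.01 ] jaw -0.001
  dz -0.15 n 11 toolx [0.006 0.007 0.01 ] jaw -0.003
  dz -0.13 n 12 toolx [0.003 0.008 0.011] jaw -0.002
  dz -0.11 n 12 toolx [0.006 0.008 0.01 ] jaw -0.002
  dz -0.09 n 12 toolx [0.003 0.009 0.011] jaw -0.002
  dz -0.07 n 7 toolx [0.007 0.009 0.011] jaw -0.002
  dz -0.05 n 61 toolx [0.    0.014 0.022] jaw -0.004
  dz -0.03 n 19 toolx [0.006 0.013 0.016] jaw -0.005
  dz -0.01 n 17 toolx [0.012 0.014 0.016] jaw -0.003
  dz 0.01 n 7 toolx [0.012 0.015 0.016] jaw -0.005
wrist 1935
  dz -0.17 n 6 toolx [0.006 0.007 0.007] jaw -0.002
  dz -0.15 n 34 toolx [0.004 0.006 0.007] jaw -0.001
  dz -0.13 n 37 toolx [0.005 0.007 0.007] jaw -0.002
  dz -0.11 n 42 toolx [0.006 0.007 0.008] jaw -0.002
  dz -0.09 n 6 toolx [0.007 0.007 0.008] jaw -0.001
  dz -0.05 n 763 toolx [0.004 0.013 0.02 ] jaw 0.0
  dz -0.03 n 157 toolx [0.009 0.012 0.013] jaw -0.002
  dz -0.01 n 533 toolx [0.008 0.011 0.013] jaw 0.0
  dz 0.01 n 357 toolx [0.008 0.011 0.013] jaw 0.0
port px [252.29566466 164.37479814]
252 164
```

View pics/w4.png

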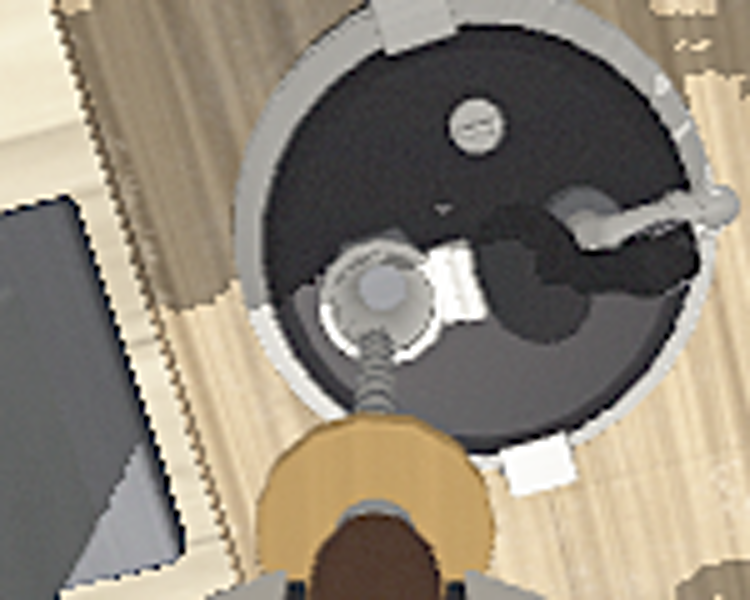

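Wrist view: collar at (376,490), rod tip at (376,335) just above the port mouth centred (380,303); aligned to about 1–2 mm. Lowering.

Call:
carry_out([
  [0.1, 0.15, -1, 0, 1.2],
  [0.1, 0.15, -2.5, 0, 1.2],
  [0.1, 0.15, -4, 0, 1.2],
  [0.1, 0.15, -5, 0, 1.2],
  [0.1, 0.15, -6, 0, 1.2],
  [0.1, 0.15, -7, 0, 1.2],
  [0.1, 0.15, -8, 0, 1.2],
], squeeze=5)

```text
clock: 19.25
position: [0.4661, 0.1996, 0.3017]
ee_rot: [2.489, 1.913, -0.014]
force: [-0.1, -0.3, -1.6]
width: 0.192
```

Call:
carry_out([
  [0, 0, -1, 0, 1.2],
  [0, 0, -2, 0, 1.2],
  [0, 0, -3, 0, 1.2],
  [0, 0, -4, 0, 1.2],
  [0, 0, -5, 0, 1.2],
  [0, 0, -6, 0, 1.2],
  [0, 0, -6.5, 0, 1.2],
  [0, 0, -6.5, 0, 1.2],
], squeeze=5)

```text
clock: 20.05
position: [0.4658, 0.1994, 0.2359]
ee_rot: [2.489, 1.913, -0.016]
force: [0.6, 0.0, -0.4]
width: 0.194
```

```bash
cat > seat.py <<'E'
from h import *
s=arm.observe();C=cam("wrist",s);im,d=arm.get_image("wrist");P=cloud(C,d);hsv=cv2.cvtColor(im,cv2.COLOR_RGB2HSV)
g=s["position"]+R.from_rotvec(s["ee_rot"]).as_matrix()[:,2]*.047
k=(np.linalg.norm((P-g)[...,:2],axis=-1)<.025)&(hsv[...,0]>12)&(hsv[...,0]<32)&(hsv[...,1]>90)&(hsv[...,2]>110)&(P[...,2]<g[2]-.02)
p=P[k];print(s["clock"],"g",g.round(4),"F",s["force"].round(2),"brass n",len(p),"pct z",np.percentile(p[:,2],[5,25,50,75,95]).round(4),"xy mid",((p.min(0)+p.max(0))/2).round(4))
E
python3 seat.py
```

```text
20.05 g [0.4655 0.1991 0.1889] F [ 0.63  0.   -0.45] brass n 1027 pct z [0.142  0.143  0.1435 0.144  0.1446] xy mid [0.4648 0.207  0.1499]
```

Call:
carry_out([
  [0, 0, -0.15, 0, 1.2],
  [0, 0, -0.3, 0, 1.2],
  [0, 0, -0.4, 0, 1.2],
  [0, 0, -0.5, 0, 1.2],
  [0, 0, -0.55, 0, 1.2],
  [0, 0, -0.55, 0, 1.2],
], squeeze=4)

```text
clock: 20.7
position: [0.466, 0.1995, 0.2309]
ee_rot: [2.489, 1.913, -0.014]
force: [0.0, -0.2, -1.3]
width: 0.196
```

```bash
python3 seat.py
```

```text
20.7 g [0.4658 0.1992 0.1839] F [ 0.04 -0.21 -1.28] brass n 1021 pct z [0.1372 0.1381 0.1386 0.139  0.1396] xy mid [0.4652 0.2068 0.1459]
```

Call:
carry_out([
  [0, 0, -0.1, 0, 1.2],
  [0, 0, -0.2, 0, 1.2],
  [0, 0, -0.25, 0, 1.2],
  [0, 0, -0.25, 0, 1.2],
  [0, 0, -0.25, 0, 1.2],
], squeeze=3)

```text
clock: 21.25
position: [0.4661, 0.1996, 0.2286]
ee_rot: [2.489, 1.913, -0.014]
force: [-1.1, -1.1, 4.3]
width: 0.191
```

```bash
python3 seat.py
```

```text
21.25 g [0.4658 0.1993 0.1816] F [-1.13 -1.1   4.27] brass n 1026 pct z [0.1369 0.1379 0.1384 0.1388 0.1395] xy mid [0.4653 0.2073 0.1449]
```

Call:
carry_out([
  [0, 0, 0, 0, 2.1],
  [0, 0, 0, 0, 2.5],
  [0, 0, 0, 0, 2.6],
  [0, 0, 0, 0, 2.6],
  [0, 0, 0, 0, 2.6],
  [0, 0, 0, 0, 2.6],
  [0, 0, 0, 0, 2.6],
  [0, 0, 0, 0, 2.6],
  [0, 0, 0, 0, 2.6],
  [0, 0, 0, 0, 2.6],
])

```text
clock: 22.3
position: [0.4661, 0.1996, 0.2286]
ee_rot: [2.489, 1.913, -0.014]
force: [-0.8, 0.2, -0.3]
width: 0.286
```

```bash
python3 seat.py; python3 look.py | sed -n '/wrist/,$p'
```

```text
22.3 g [0.4658 0.1993 0.1816] F [-0.77  0.21 -0.31] brass n 1131 pct z [0.1368 0.1379 0.1384 0.1388 0.1394] xy mid [0.4654 0.2038 0.1432]
wrist 873
  dz -0.03 n 127 toolx [0.008 0.012 0.013] jaw -0.001
  dz -0.01 n 464 toolx [0.003 0.011 0.012] jaw 0.0
  dz 0.01 n 282 toolx [0.005 0.011 0.012] jaw -0.0
```

Collar seated on the rim (contact 4 N, brass top at 138 mm), released and standing a second. Re-grip, and draw straight out; meanwhile measure tower clearance and heights for the levelling manoeuvre at the rest.

Call:
carry_out([
  [0, 0, 0, 0, 2],
  [0, 0, 0, 0, 1.4],
  [0, 0, 0, 0, 1.2],
  [0, 0, 0, 0, 1.2],
  [0, 0, 0.5, 0, 1.2],
  [0, 0, 2, 0, 1.2],
  [0, 0, 4, 0, 1.2],
  [0, 0, 6.5, 0, 1.2],
  [0, 0, 9, 0, 1.2],
  [0, 0, 11.5, 0, 1.2],
  [0, 0, 14, 0, 1.2],
  [0, 0, 16, 0, 1.2],
  [0, 0, 17, 0, 1.2],
  [0, 0, 17, 0, 1.2],
], squeeze=15)

```text
clock: 23.9
position: [0.4665, 0.1997, 0.3997]
ee_rot: [2.489, 1.913, -0.011]
force: [-0.2, -0.7, -2.5]
width: 0.193
```

```bash
python3 look.py | sed -n '1p;/wrist/,$p'; python3 - <<'E'
from h import *
f=np.load("top0.npz");P=cloud(cam("top"),f["d"])
k=(P[...,2]>.05)&(P[...,1]<-.24)&(P[...,1]>-.6)&(P[...,0]<.8)&(P[...,0]>.35)
p=P[k];print("tower-ish pts")
for a in np.arange(.05,.45,.05):
    m=(p[:,2]>=a)&(p[:,2]<a+.05)
    if m.sum()>5:print(a.round(2),m.sum(),"x",np.percentile(p[m,0],[1,50,99]).round(3),"y",np.percentile(p[m,1],[1,50,99]).round(3))
for x in np.arange(.56,.78,.03):
    r=[]
    for y in np.arange(-.16,.17,.04):
        m=(abs(P[...,0]-x)<.015)&(abs(P[...,1]-y)<.02);r.append(np.percentile(P[...,2][m],95).round(2) if m.any() else -1)
    print(x.round(2),*r)
E
```

```text
23.9 [0.4665 0.1997 0.3997] g [0.4663 0.1994 0.3527] F [-0.23 -0.71 -2.54] T [-0.101  0.09  -0.028] w 0.19273561935744546 z [-0.004 -0.006 -1.   ]
wrist 1989
  dz -0.17 n 6 toolx [0.008 0.009 0.009] jaw -0.002
  dz -0.15 n 35 toolx [0.006 0.008 0.009] jaw -0.002
  dz -0.13 n 40 toolx [0.006 0.008 0.009] jaw -0.002
  dz -0.11 n 47 toolx [0.006 0.008 0.008] jaw -0.002
  dz -0.09 n 18 toolx [0.007 0.008 0.008] jaw -0.001
  dz -0.05 n 775 toolx [0.004 0.013 0.02 ] jaw 0.0
  dz -0.03 n 154 toolx [0.008 0.011 0.012] jaw -0.002
  dz -0.01 n 548 toolx [0.008 0.01  0.012] jaw 0.0
  dz 0.01 n 366 toolx [0.008 0.01  0.012] jaw 0.0
tower-ish pts
0.05 513 x [0.471 0.569 0.799] y [-0.54  -0.386 -0.245]
0.1 491 x [0.517 0.548 0.799] y [-0.588 -0.38  -0.346]
0.15 523 x [0.531 0.555 0.799] y [-0.546 -0.399 -0.346]
0.2 616 x [0.52  0.595 0.798] y [-0.59  -0.37  -0.346]
0.25 918 x [0.532 0.599 0.799] y [-0.597 -0.42  -0.346]
0.3 641 x [0.519 0.55  0.661] y [-0.501 -0.349 -0.346]
0.35 1124 x [0.531 0.56  0.662] y [-0.503 -0.355 -0.347]
0.4 3763 x [0.541 0.599 0.663] y [-0.491 -0.415 -0.357]
0.56 0.0 0.0 0.0 0.0 0.06 0.05 0.0 0.0 0.09
0.59 0.06 0.0 0.0 0.06 0.06 0.06 0.06 0.06 0.0
0.62 0.09 0.09 0.09 0.09 0.09 0.09 0.09 0.09 0.09
0.65 0.0 0.08 0.02 0.02 0.02 0.02 0.03 0.03 0.02
0.68 0.0 0.07 0.06 0.06 0.06 0.06 0.06 0.06 0.06
0.71 0.01 0.08 0.07 0.07 0.07 0.07 0.07 0.07 0.07
0.74 0.01 0.1 0.1 0.1 0.1 0.1 0.1 0.1 0.1
0.77 0.01 0.1 0.1 0.1 0.15 0.16 0.13 0.15 0.11
```

Call:
carry_out([
  [0, -0.7, 0, 0, 1.2],
  [0, -2.5, 0, 0, 1.2],
  [0.1, -5, 0, 0, 1.2],
  [0.1, -8.5, 0, 0, 1.2],
  [0.2, -12, 0, 0, 1.2],
  [0.2, -15.5, 0, 0, 1.2],
  [0.3, -19, 0, 0, 1.2],
  [0.3, -22.5, 0, 0, 1.2],
  [0.4, -26, 0, 0, 1.2],
  [0.4, -29.5, 0, 0, 1.2],
  [0.5, -33, 0, 0, 1.2],
  [0.5, -36.5, 0, 0, 1.2],
  [0.6, -39.5, 0, 0, 1.2],
  [0.6, -42, 0, 0, 1.2],
  [0.7, -43.8, 0, 0, 1.2],
  [0.7, -44.6, 0, 0, 1.2],
  [0.7, -44.6, 0, 0, 1.2],
  [0.7, -44.6, 0, 0, 1.2],
])

```text
clock: 25.85
position: [0.4724, -0.2461, 0.3972]
ee_rot: [2.49, 1.914, -0.017]
force: [0.8, 0.8, -0.9]
width: 0.193
```

```bash
python3 look.py | sed -n '1p;/wrist/,$p'; python3 - <<'E'
from h import *
f=np.load("wrist_l.npz");s=dict(position=f["p"],ee_rot=f["r"]);C=cam("wrist",s);im=f["im"];P=cloud(C,f["d"])
y=R.from_rotvec(s["ee_rot"]).as_matrix()[:,1];print("jaw",np.degrees(np.arctan2(y[1],y[0])))
o=np.array([.4864,-.1929]);dr=np.array([.2655,.964])
print("fork px",proj(C,[[*(o-.042*dr),.08],[*(o+.04*dr),.08]]))
q=P[...,:2]-o;a=q@dr;b=q@[.964,-.2655]
k=(P[...,2]>.05)&(P[...,2]<.1)&(abs(a)<.08)&(abs(b)<.04);
for lo in np.arange(-.06,.06,.004):
    m=k&(a>=lo)&(a<lo+.004)
    if m.sum()>3:print(lo.round(3),m.sum(),"lat",b[m].min().round(3),b[m].max().round(3),"z",P[m][:,2].max().round(3))
cv2.imwrite("pics/w5.png",im[...,::-1])
E
```

```text
25.85 [ 0.4724 -0.2461  0.3972] g [ 0.472  -0.2464  0.3502] F [ 0.78  0.79 -0.92] T [-0.062  0.107 -0.064] w 0.1934879369524081 z [-0.008 -0.008 -1.   ]
wrist 1993
  dz -0.17 n 6 toolx [0.007 0.009 0.009] jaw -0.003
  dz -0.15 n 36 toolx [0.006 0.008 0.009] jaw -0.002
  dz -0.13 n 39 toolx [0.006 0.008 0.009] jaw -0.001
  dz -0.11 n 45 toolx [0.007 0.008 0.009] jaw -0.001
  dz -0.09 n 18 toolx [0.007 0.008 0.008] jaw -0.001
  dz -0.05 n 775 toolx [0.004 0.013 0.02 ] jaw 0.0
  dz -0.03 n 157 toolx [0.008 0.011 0.012] jaw -0.002
  dz -0.01 n 545 toolx [0.008 0.01  0.012] jaw 0.0
  dz 0.01 n 372 toolx [0.008 0.01  0.012] jaw 0.0
jaw -14.90417590630078
fork px [[253.57749085 147.86029135]
 [254.16535379  90.33099724]]
-0.048 25 lat -0.019 0.016 z 0.086
-0.044 94 lat -0.019 0.016 z 0.085
0.036 74 lat -0.019 0.017 z 0.085
0.04 26 lat -0.019 0.017 z 0.083
```

View pics/w5.png

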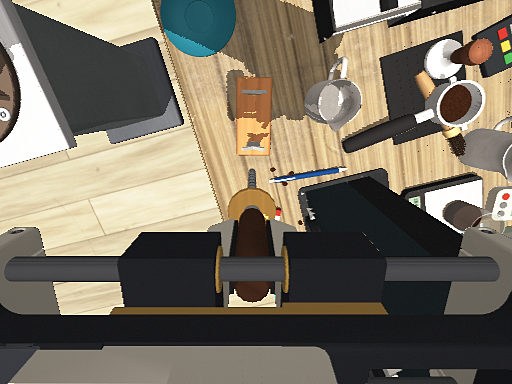

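Wrist view: rest at (255,115) with near fork at (255,148), rod tip at (252,172) just short of it, tower right-below with clearance. Descend behind the near fork.

Call:
carry_out([
  [-0.2, -0.8, 0, 0, 1.2],
  [-0.2, -0.8, -2, 0, 1.2],
  [-0.2, -0.8, -5, 0, 1.2],
  [-0.2, -0.8, -8, 0, 1.2],
  [-0.2, -0.8, -10.5, 0, 1.2],
  [-0.2, -0.8, -12, 0, 1.2],
  [-0.2, -0.8, -12.4, 0, 1.2],
  [-0.2, -0.8, -12.4, 0, 1.2],
])

```text
clock: 26.8
position: [0.4707, -0.2536, 0.2734]
ee_rot: [2.488, 1.916, -0.017]
force: [-0.9, 0.2, -0.9]
width: 0.194
```

```bash
python3 - <<'E'
from h import *
s=arm.observe();g=s["position"]+R.from_rotvec(s["ee_rot"]).as_matrix()[:,2]*.047
o=np.array([.4864,-.1929]);dr=np.array([.2655,.964]);q=g[:2]-o
print(s["clock"],g,"s",q@dr,"lat",q@[.964,-.2655],s["force"])
# arc about fork (s=-.046,z=.073): keep rod distance r
r=g[2]-.073;s0=q@dr
for e in np.radians([90,80,70,60,50,40,30,20,12,6,0]):
    sg=-.048+r*np.cos(e)-.004*np.sin(e);zg=.073+.004*np.cos(e)+r*np.sin(e)
    d=(sg-s0)*dr*100;print(round(np.degrees(e)),d.round(2),round((zg-g[2])*100,2))
E
```

```text
26.8 [ 0.47035241 -0.25390618  0.22635391] s -0.06307058915964152 lat 0.0007272621342745787 [-0.8695641   0.22150548 -0.87502202]
90 [0.29 1.07] 0.0
80 [1.   3.64] -0.16
70 [1.69 6.15] -0.79
60 [2.34 8.51] -1.85
50 [ 2.94 10.66] -3.33
40 [ 3.45 12.53] -5.17
30 [ 3.87 14.06] -7.32
20 [ 4.19 15.21] -9.71
12 [ 4.36 15.83] -11.76
6 [ 4.44 16.11] -13.33
0 [ 4.47 16.24] -14.94
```

Call:
carry_out([
  [0.29, 1.07, 0, 0, 1.2],
  [0.65, 2.35, -0.08, 0, 1.2],
  [1.0, 3.64, -0.16, 0, 1.2],
  [1.35, 4.9, -0.45, 0, 1.2],
  [1.69, 6.15, -0.79, 0, 1.2],
  [2.0, 7.35, -1.3, 0, 1.2],
  [2.34, 8.51, -1.85, 0, 1.2],
  [2.65, 9.6, -2.55, 0, 1.2],
  [2.94, 10.66, -3.33, 0, 1.2],
  [3.2, 11.6, -4.25, 0, 1.2],
  [3.45, 12.53, -5.17, 0, 1.2],
  [3.45, 12.53, -5.17, 0, 1.2],
], squeeze=5)

```text
clock: 28.0
position: [0.5049, -0.1265, 0.22]
ee_rot: [-2.487, -1.919, 0.02]
force: [-0.5, -0.4, -1.3]
width: 0.19
```

```bash
sed -i 's/P\[...,2\]>.15/P[...,2]>(float(sys.argv[1]) if len(sys.argv)>1 else .15)/' look.py; python3 look.py .06; python3 - <<'E'
import numpy as np,cv2
im=np.load("top_l.npz")["im"];cv2.imwrite("pics/t5.png",cv2.resize(im[150:290,230:400][...,::-1],None,fx=4,fy=4))
E
```

```text
28.0 [ 0.5049 -0.1265  0.22  ] g [ 0.5045 -0.1269  0.173 ] F [-0.47 -0.39 -1.34] T [-0.14   0.004  0.009] w 0.19041947965778488 z [-0.01  -0.007 -1.   ]
top 74
  dz -0.11 n 18 toolx [-0.127 -0.112  0.119] jaw -0.001
  dz -0.09 n 29 toolx [-0.118 -0.109 -0.1  ] jaw 0.0
  dz -0.07 n 24 toolx [-0.094 -0.084 -0.074] jaw 0.0
  dz -0.05 n 3 toolx [-0.071 -0.07  -0.069] jaw 0.001
scene 73
  dz -0.11 n 25 toolx [-0.108 -0.101 -0.019] jaw -0.0
  dz -0.09 n 19 toolx [-0.106 -0.098 -0.023] jaw -0.003
  dz -0.07 n 10 toolx [-0.088 -0.079 -0.072] jaw -0.002
  dz -0.05 n 3 toolx [-0.023 -0.021 -0.021] jaw 0.002
  dz -0.03 n 3 toolx [-0.024 -0.024 -0.021] jaw -0.004
  dz -0.01 n 7 toolx [0.009 0.012 0.013] jaw -0.008
  dz 0.01 n 6 toolx [0.012 0.014 0.025] jaw -0.005
wrist 743
  dz -0.11 n 63 toolx [-0.12   0.121  0.125] jaw -0.001
  dz -0.09 n 77 toolx [-0.113 -0.108 -0.103] jaw 0.001
  dz -0.07 n 3 toolx [-0.096 -0.096 -0.095] jaw -0.001
  dz -0.03 n 68 toolx [-0.041 -0.04  -0.039] jaw 0.001
  dz -0.01 n 337 toolx [-0.044 -0.041  0.01 ] jaw 0.0
  dz 0.01 n 195 toolx [-0.002  0.007  0.01 ] jaw 0.006
```

Call:
carry_out([
  [0.2, 0.75, -1.0, 0, 1.2],
  [0.42, 1.53, -2.1, 0, 1.2],
  [0.6, 2.1, -3.3, 0, 1.2],
  [0.74, 2.68, -4.5, 0, 1.2],
  [0.84, 3.0, -5.6, 0, 1.2],
  [0.91, 3.3, -6.6, 0, 1.2],
  [0.96, 3.45, -7.4, 0, 1.2],
  [0.99, 3.58, -8.2, 0, 1.2],
  [1.02, 3.65, -9.0, 0, 1.2],
  [1.02, 3.71, -9.6, 0, 1.2],
  [1.02, 3.71, -9.7, 0, 1.2],
  [1.02, 3.71, -9.7, 0, 1.2],
], squeeze=5)

```text
clock: 29.35
position: [0.5154, -0.0919, 0.1247]
ee_rot: [2.489, 1.915, -0.018]
force: [0.1, 0.3, 0.2]
width: 0.193
```

```bash
python3 look.py .06 | sed '/scene/,$d'; python3 - <<'E'
import numpy as np,cv2
im=np.load("top_l.npz")["im"];cv2.imwrite("pics/t5.png",cv2.resize(im[150:290,230:400][...,::-1],None,fx=4,fy=4))
E
```

```text
29.35 [ 0.5154 -0.0919  0.1247] g [ 0.515  -0.0923  0.0777] F [0.12 0.27 0.21] T [-0.129  0.087 -0.082] w 0.19309067489113177 z [-0.008 -0.008 -1.   ]
top 148
  dz -0.01 n 88 toolx [-0.153 -0.103 -0.057] jaw -0.001
  dz 0.01 n 60 toolx [-0.157 -0.115 -0.065] jaw -0.001
```

View pics/t5.png

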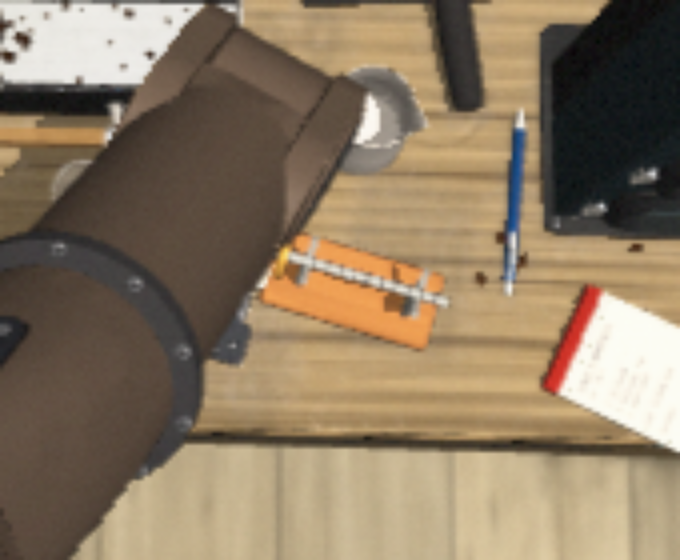

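Top view: rod lies back in both forks, level (tip at (447,300), collar at (283,262)). Firm grip, lift level, then swing to the saucer.

Call:
carry_out([
  [0, 0, 0, 0, 1.2],
  [0, 0, 0, 0, 1.2],
  [0, 0, 0, 0, 1.2],
  [0, 0, 0.7, 0, 1.2],
  [0, 0, 2, 0, 1.2],
  [0, 0, 4, 0, 1.2],
  [0, 0, 6.5, 0, 1.2],
  [0, 0, 9, 0, 1.2],
  [0, 0, 11, 0, 1.2],
  [0, 0, 12, 0, 1.2],
  [0, 0, 12, 0, 1.2],
], squeeze=40)

```text
clock: 30.6
position: [0.5161, -0.0919, 0.2466]
ee_rot: [2.487, 1.914, -0.013]
force: [0.1, -0.3, -0.9]
width: 0.182
```

Call:
carry_out([
  [0.3, 0.4, 0, -0.04, 1.2],
  [1, 1.4, 0, -0.12, 1.2],
  [1.8, 2.5, 0, -0.2, 1.2],
  [2.6, 3.7, 0, -0.29, 1.2],
  [3.4, 4.9, 0, -0.38, 1.2],
  [4.3, 6.1, 0, -0.47, 1.2],
  [5.1, 7.2, 0, -0.56, 1.2],
  [5.9, 8.4, 0, -0.65, 1.2],
  [6.7, 9.6, 0, -0.74, 1.2],
  [7.5, 10.7, 0, -0.82, 1.2],
  [8.2, 11.7, 0, -0.89, 1.2],
  [8.7, 12.4, 0, -0.94, 1.2],
  [8.9, 12.6, 0, -0.96, 1.2],
  [8.9, 12.6, -1.5, -0.96, 1.2],
  [8.9, 12.6, -3, -0.96, 1.2],
  [8.9, 12.6, -4.2, -0.96, 1.2],
  [8.9, 12.6, -4.8, -0.96, 1.2],
  [8.9, 12.6, -4.8, -0.96, 1.2],
  [8.9, 12.6, -4.8, -0.96, 1.2],
])

```text
clock: 32.5
position: [0.6052, 0.0338, 0.1987]
ee_rot: [-3.092, -0.549, 0.014]
force: [0.1, 0.8, -1.0]
width: 0.182
```

```bash
python3 look.py .10; python3 - <<'E'
from h import *
f=np.load("top_l.npz");im=f["im"];P=cloud(cam("top"),f["d"]);hsv=cv2.cvtColor(im,cv2.COLOR_RGB2HSV)
v,u=np.mgrid[:384,:512]
m=(hsv[...,0]>80)&(hsv[...,0]<105)&(hsv[...,1]>120)&(u>230)&(u<295)&(v>200)&(v<270)
q=plane(cam("top"),np.c_[u[m],v[m]],.013);print("saucer box",q.min(0),q.max(0))
k=(P[...,2]>.12)&(P[...,2]<.18)&(abs(P[...,0]-.49)<.08)&(abs(P[...,1]+.01)<.06)
p=P[k];print(len(p));i=p[:,0].argsort();print(p[i][:4].round(3),p[i][-4:].round(3))
if len(p)>5:print("slope",np.polyfit(np.hypot(p[:,0]-.44,p[:,1]+.024),p[:,2],1))
cv2.imwrite("pics/t6.png",cv2.resize(im[130:290,140:360][...,::-1],None,fx=3.5,fy=3.5))
E
```

```text
32.5 [0.6052 0.0338 0.1987] g [0.6048 0.0338 0.1517] F [ 0.15  0.81 -0.99] T [-0.024  0.118 -0.037] w 0.18219149122608883 z [-0.009 -0.001 -1.   ]
top 205
  dz -0.01 n 143 toolx [-0.156 -0.104 -0.042] jaw 0.002
  dz 0.01 n 61 toolx [-0.078 -0.034 -0.02 ] jaw 0.001
scene 195
  dz -0.05 n 37 toolx [0.137 0.167 0.182] jaw 0.002
  dz -0.03 n 6 toolx [0.175 0.179 0.185] jaw 0.002
  dz -0.01 n 108 toolx [-0.149 -0.082 -0.02 ] jaw -0.004
  dz 0.01 n 44 toolx [-0.128 -0.031 -0.01 ] jaw -0.005
wrist 3588
  dz -0.05 n 11 toolx [0.129 0.13  0.137] jaw 0.003
  dz -0.01 n 511 toolx [-0.044 -0.038  0.041] jaw 0.002
  dz 0.01 n 3066 toolx [-0.027  0.014  0.037] jaw -0.0
saucer box [ 0.38849883 -0.07878287  0.013     ] [0.49987542 0.03010867 0.013     ]
182
[[ 0.447 -0.024  0.147]
 [ 0.447 -0.027  0.145]
 [ 0.449 -0.024  0.149]
 [ 0.45  -0.021  0.146]] [[0.569 0.001 0.155]
 [0.569 0.02  0.152]
 [0.569 0.023 0.151]
 [0.569 0.018 0.15 ]]
slope [0.06481338 0.14518528]
```

View pics/t6.png

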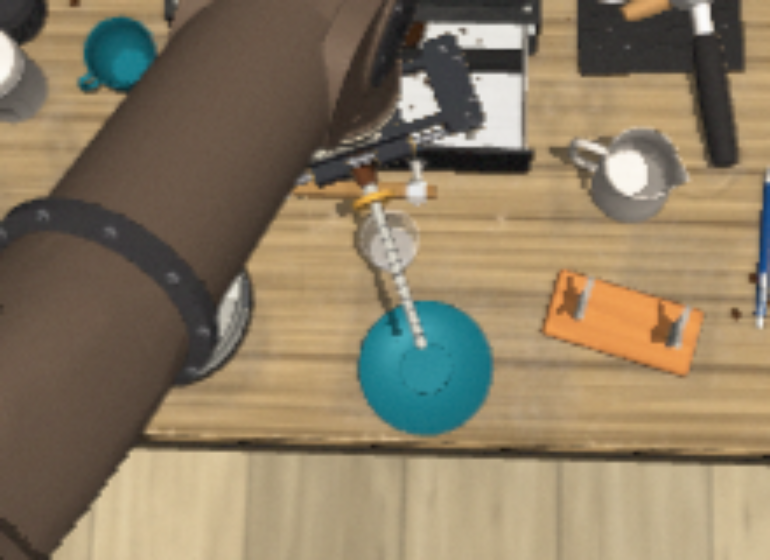

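Call:
carry_out([
  [0, 0, 0, 0, 1.2],
  [0, 0, 0, 0, 1.2],
  [0, 0, 0, 0, 1.2],
  [0, 0, 0, 0, 1.2],
  [0, 0, 0, 0, 1.2],
  [0, 0, 0, 0, 1.2],
  [0, 0, 0, 0, 1.2],
  [0, 0, 0, 0, 1.2],
])

```text
clock: 33.45
position: [0.6055, 0.034, 0.1992]
ee_rot: [-3.092, -0.55, 0.012]
force: [-0.0, 0.3, 0.3]
width: 0.183
```

```bash
python3 - <<'E'
from h import *
s=arm.observe();print(s["clock"],s["position"],abs(s["dq"]).max())
for n in("top","scene"):
    im,d=arm.get_image(n);C=cam(n);P=cloud(C,d)
    g=s["position"];t=np.array([.4445,-.0245]);dr=(g[:2]-t)/np.linalg.norm(g[:2]-t);q=P[...,:2]-t;a=q@dr;b=q@[-dr[1],dr[0]]
    k=(a>0)&(a<.108)&(abs(b)<.008)&(P[...,2]>.12)&(P[...,2]<.18)
    print(n,k.sum(),"slope",np.polyfit(a[k],P[k][:,2],1) if k.sum()>5 else None,"amin",a[k].min() if k.any() else None)
    k=(abs(P[...,0]-.51)<.04)&(abs(P[...,1]-.2)<.03)&(P[...,2]>.14)
    print("  over canister",k.sum(),np.percentile(P[k],[5,50,95],axis=0).round(3) if k.any() else None)
print("cap px",proj(C,[[.51,.2,.165]]))
x,y=np.clip(proj(C,[[.51,.2,.165]])[0].astype(int),60,320)
cv2.imwrite("pics/s7.png",cv2.resize(im[max(y-90,0):y+90,max(x-110,0):x+110][...,::-1],None,fx=3.5,fy=3.3,interpolation=cv2.INTER_CUBIC))
E
```

```text
33.45 [0.60545308 0.0339976  0.19920431] 0.0026265592059755132
top 121 slope [0.01571521 0.14764996] amin 0.002455848443814698
  over canister 0 None
scene 74 slope [0.02021908 0.1469285 ] amin 0.006732340791926092
  over canister 118 [[0.5   0.192 0.142]
 [0.51  0.207 0.154]
 [0.535 0.219 0.174]]
cap px [[211.31319542 227.0791144 ]]
```

View pics/s7.png

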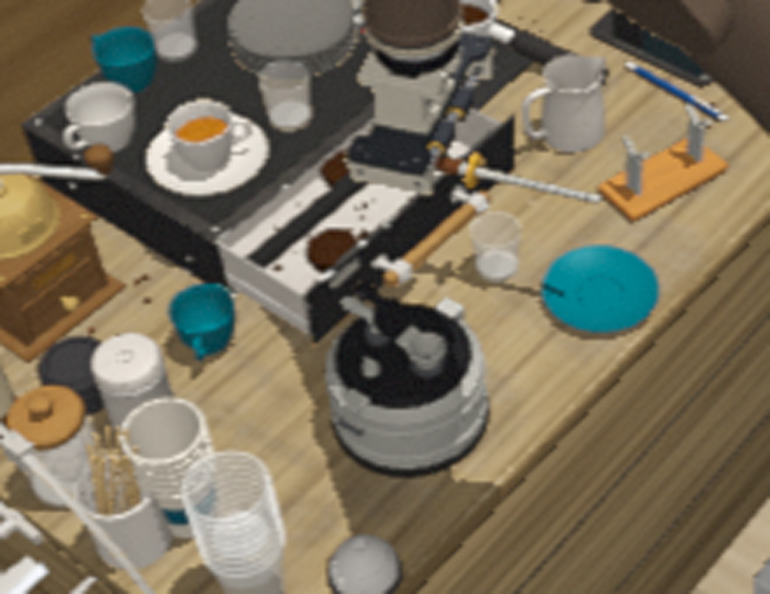

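```bash
python3 -c "
from cell import arm
print(arm.sign_off())"
```

```text
the job is handed in; nothing more can be done
None
```

The job is done and handed in at 33.5 s. The robot is still holding the rod for you to read, and the dip-port cap is open.

**What I did**
- I pinched the cap's tab, swung the cap over past its balance point and let it fall open.
- I took the rod from its rest and let it swing upright in a light grip. A few short jerks over the worktop brought it vertical.
- I lowered it down the port until the collar sat on the rim: about 4 N of contact, with the collar's top at 138 mm as expected. I let go for about a second, re-gripped and drew it straight out.
- The moves allow no tilt, so I turned the rod level by laying it back into its rest against the forks. I then lifted it with a 40 N grip and carried it to the saucer.

**Last checks**
- **Rod:** it is about 1° off level, tip lower, from both fixed cameras. The first rough fit gave 3–4°, but that fit included the collar.
- **Tip:** it is within about 3 mm of the saucer's centre and about 145 mm above the worktop.
- **Steadiness:** the arm had drifted by no more than 0.5 mm after nearly a second.
- **Cap and surroundings:** the cap is open, and the saucer measures where it stood at the start. The bystanders look undisturbed in the last pictures; I did not measure those.

**Small deviations:** the rod slipped about 5 mm in the grip as it swung down, so it is held about 50 mm above the collar instead of 45. Levelling also put the rod back in contact with its rest after the dip, so some cold brew may have rubbed off onto the forks.

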